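Lay a carton down in its bin and push it home

TASK

One carton has been left standing on end in the mouth of its plywood bin. Without picking it up, push it over backwards into the bin so that it lies flat with its label up, then push it along the bin floor until it is fully home against the back board. Leave everything else where it is.

Things in the scene. Friction and masses are not known exactly. Their poses are not given: they have to be found in the camera images.
- rack: Fixed plywood rack of five bins side by side, open in front and on top. Origin: on the bench, middle of the front edge (mouths of the bins); x into the bins, y left, z up. Bin floor 8 mm above the bench, from x = 0 to the back board at x = 270 mm. Bin centres at y = -198, -99, 0, 99, 198 mm; bins 90 mm wide inside; 9 mm dividers, tops 50 mm above the bench. Outer two bins: full of fittings.
- rack_back (a point): Middle of the back board's front face, on the bin floor (rack x = 270 mm, y = 0, 8 mm above the bench). The back board's top is 60 mm above the bench. The three inner bins hold, in any order, the standing carton, a carton already stowed and a brass manifold.
- carton: The carton to lay down: closed cardboard box 45 x 70 x 150 mm, 0.3 to 0.55 kg, loose, on its 45 x 70 mm end on the bin floor in the mouth of one of the three inner bins, roughly square to it. The only tall thing on the rack. Origin: centre of that end's underside; z along its length, x through its 45 mm thickness from label face (to the robot) to rear face, y across its 70 mm width.
- carton_center (a point): Centre of the carton, 75 mm along its length. 83 mm above the bench when standing, 30.5 mm when lying flat on the bin floor.
- carton_top (a point): Centre of the carton's end that is uppermost at the start; once laid down this end leads into the bin and meets the back board (at rack x = 270 mm) when home.
- carton_label (a point): Centre of the carton's 70 x 150 mm label face, which has a white paper label and faces the robot at the start; once the carton is laid down it is the top face, 53 mm above the bench.
- stowed_center (a point): Centre of another carton of the same size, already lying label up deep in its bin. Leave it alone.
- manifold_center (a point): Centre of the base bar (150 x 30 x 30 mm) of a brass manifold with three upright outlets, 50 mm high overall, lying lengthwise in its bin. Leave it alone.
- coupling: Brass coupling standing on the bench in front of the rack, 42 mm diameter, 50 mm high; origin under its centre. Leave it alone.
- tee: Brass tee lying on the bench in front of the rack, about 75 x 48 x 33 mm; origin under its centre. Leave it alone.
- jar: Jar of 60 mm diameter, 85 mm high, on the bench left of the rack; origin under its centre. Leave it alone.
- wrench: Steel wrench, 190 mm long, lying on the bench right of the rack; origin under its middle. Leave it alone.
- smallbox: White box, 60 x 80 x 50 mm high, on the bench right of the rack; origin under its centre. Leave it alone.
Not all that is in view belongs to the job. What is shaped like the carton but purple is not meant.

How it is judged:
By the outcome, as a careful person would: the job done as asked, in the order asked, and still so for the second after the job is handed in, with the robot touching nothing.
It also fails if it takes over 48 s, if anything falls off the work surface, if the arm or the gripper's body presses on something with over 40 N, if the wrist force passes 120 N, or if a joint passes its speed limit or range.

ROBOT

A 6-joint arm with a two-finger parallel gripper is mounted at the origin on the work surface. World frame = base frame: x ahead of the robot, y to its left, z up, the work surface at z = 0. Lengths are in m, angles in rad, forces in N, time in s.
With the tool pointing down it reaches from about 0.35 to 0.8 m from the base axis. Payload 7.3 kg.
Tool frame: the origin (TCP) lies between the finger pads; the fingertips stand ctrl.tips_ahead ahead of it and the grasp point (between the pads) lies 11 mm behind it (ctrl.tips_ahead is the distance from the TCP to the fingertips, in m); z points along the fingers, y is the direction in which the jaws open and shut (so a half turn about z gives the same grasp; the last joint's range is limited). The gripper opens to 85 mm and grips with 20 to 120 N. Pads are 22 mm wide; open, the fingers measure 114 mm over their backs; the gripper's body (76 mm by 85 mm) begins 54 mm behind the grasp point. The pads swing forward as they close: fully open they stand 13 mm farther back than shut.
Start: joints at [1.073, 0.342, 1.524, -0, 1.275, -0.146], TCP at [0.181, 0.493, 0.239] pointing down, gripper open.
Joint ranges: [-2.53, 2.53], [-0.77, 2.02], [0.04, 2.7], [-1, 4.14], [0.28, 2.66], [-3.11, 3.11]. Speed limits (rad/s): [2.57, 2.57, 3.14, 3.14, 3.14, 3.14].

INTERFACE

Orientations are given as a rotation vector (axis times angle).
In Python, from rig import sensors, vision, ctrl gives the robot as it stands.
- The arm moves only by the tool play_rows, never from a script. Its argument "deltas" is text: rows parted by semicolons, each of 5 numbers parted by spaces: the shift along the world's x, y, z normalised to -1 to 1, where 1 is 0.02 m, then the turn about the world's z normalised to -1 to 1, where 1 is 0.12 rad, then the gripper command: -1 is shut, 1 is fully open, values between are in proportion. In form: dx dy dz twist jaw; .... A call has 1 to 20 rows; each row shifts and turns the commanded pose from where the row before left it; what a row does not reach is not made up. A row lasts 1/10 s, in which the tool goes at most 50 mm and 8.59 degrees, less where a joint would pass 70% of its speed; a pose out of reach is approached as far as the arm can. A call with a number of a shift or a turn outside -1 to 1 is refused whole. A call with a gripper value outside its range is refused whole. The fingers move at their own pace and stop on an object; "grip_force" is the grip in N (left out, the last holds). Time passes only in rows, so rows that do not move let the fingers close. It gives the time, the measured TCP pose, the force and the opening at its end, in the units of the state.
- sensors.state(): the state, without advancing time (a new reading comes with each control period).
- vision.snapshot(name): name is "scene" or "top"; returns the picture (384x512x3 uint8, red, green, blue); there is no depth.
- vision.camera_info(name): a dict with "fx", "fy", "cx", "cy" (pixels), "dist" ([k1, k2, p1, p2, k3] as OpenCV has them; the pictures are not rectified), "camera_from_world" (4x4, takes a point from world to camera coordinates). Camera axes: x right, y down, z forward; pixel columns grow to the right and rows downward; lengths in m; the calibration is good to about 2 mm. A picture is of the moment at which its call begins. camera_info takes no time and is no camera call.
- ctrl.close_job(): hands the job in, once; it reports no verdict.
The state is a dict: "t": time; "joint_positions": joint angles; "joint_vel": joint speeds; "joint_efforts": joint torques, N m; "eef_pos": TCP position; "eef_rot": TCP orientation; "wrist_force": force on the tool from outside, world axes, zero at the start; "ft_torque": the same for the moment, N m; "finger_gap": opening from 0.0 (shut) to 1.0 (fully open).
Only numpy, scipy, OpenCV 4.12 (cv2) and the standard library are available. Lean on these libraries where they do the work, as an engineer would, in place of code of your own. Each camera call takes 0.05 s, during which the arm holds its last target.

## Working session

There is one attempt and no reset: what is moved stays moved. The work goes in short steps, Python scripts to look and compute and a tool call to move; the robot and the scene stay as the last step left them, time stands still between calls to the robot, and variables do not carry over. Pictures are saved under pics/ and viewed, and the job is handed in when it is done.

Besides the shell and the picture viewer there is one more tool, called as a command line: name --argument value ..., lists and objects as JSON in quotes. play_rows: Moves the arm, as the interface text tells. Scaled input: -1 to 1 covers 0.02 m each way for a shift and 0.12 rad each way for a turn. Its arguments: {"type":"object","properties":{"deltas":{"type":"string"},"grip_force":{"type":"number"}},"required":["deltas"]}

```bash
mkdir -p pics; ls; python3 - <<'E'
from rig import sensors, vision, ctrl
import cv2,json
for n in ("scene","top"):
    im=vision.snapshot(n); cv2.imwrite(f"pics/{n}0.png",im[:,:,::-1])
    print(n,vision.camera_info(n))
print(sensors.state()); print(ctrl.tips_ahead)
E
```

```text
pics
scene {'fx': 470.1557014762511, 'fy': 470.1557014762511, 'cx': 254.25786836624465, 'cy': 196.29363736039573, 'dist': array([-0.16663122,  0.        ,  0.        ,  0.        ,  0.        ]), 'camera_from_world': array([[-0.64268154,  0.7657779 , -0.0233377 ,  0.3570355 ],
       [ 0.41479442,  0.32218366, -0.85096609, -0.13454067],
       [-0.644132  , -0.55658054, -0.52470189,  1.61464081],
       [ 0.        ,  0.        ,  0.        ,  1.        ]])}
top {'fx': 428.5910851513131, 'fy': 428.5910851513131, 'cx': 255.38431154218594, 'cy': 195.8528914019191, 'dist': array([-0.03925841,  0.        ,  0.        ,  0.        ,  0.        ]), 'camera_from_world': array([[-0.00745956, -0.99996156,  0.00460867,  0.0382366 ],
       [-0.99212126,  0.00682453, -0.12509526,  0.56219349],
       [ 0.125059  , -0.00550552, -0.99213403,  1.17357759],
       [ 0.        ,  0.        ,  0.        ,  1.        ]])}
{'t': 0.1, 'joint_positions': array([ 1.07298040e+00,  3.42657836e-01,  1.52493476e+00, -3.88457155e-05,
        1.27542600e+00, -1.45985264e-01]), 'joint_vel': array([-0.00026757, -0.00126017, -0.00315163,  0.00071046,  0.00131142,
       -0.00071238]), 'joint_efforts': array([-3.19962292e-04, -4.34450090e+01, -2.46489608e+01, -3.56760975e-04,
        4.71411593e-03, -6.04387878e-05]), 'eef_pos': array([0.1807319 , 0.49252542, 0.23868834]), 'eef_rot': array([-5.49717850e-01, -3.09270064e+00,  2.14299950e-03]), 'wrist_force': array([0.45364412, 0.41640306, 0.71644061]), 'ft_torque': array([-0.05195028, -0.00215879, -0.01726097]), 'finger_gap': 1.000446978556322}
0.008
```

View pics/scene0.png

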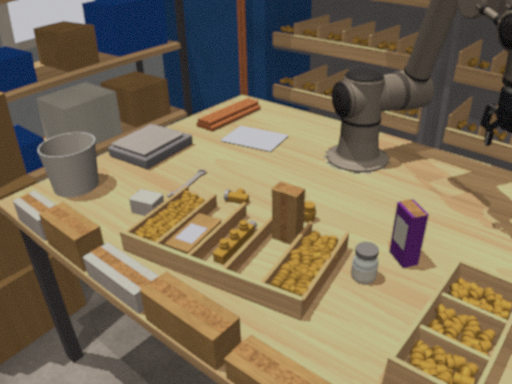

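View pics/top0.png

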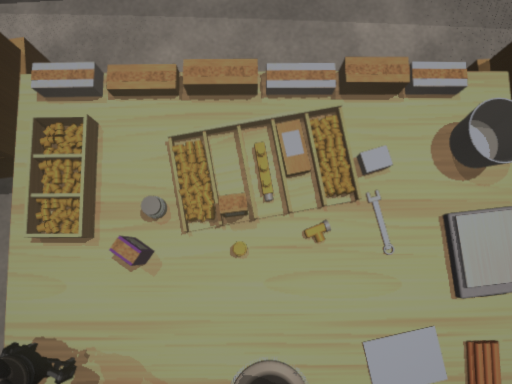

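Two carton-shaped things are standing. One is brown, at top (232,205) and scene (288,212). The other is purple, at top (131,250) and scene (407,232), and is excluded. I'll enlarge the view to confirm and to pick rack points.

```bash
python3 - <<'E'
import cv2
a=cv2.imread("pics/top0.png")[95:265,155:365]; cv2.imwrite("pics/topc.png",cv2.resize(a,None,fx=3.8,fy=3.5,interpolation=cv2.INTER_CUBIC)[:600,:800])
a=cv2.resize(cv2.imread("pics/top0.png")[100:250,160:360],None,fx=4,fy=4,interpolation=cv2.INTER_CUBIC); cv2.imwrite("pics/topc.png",a)
a=cv2.resize(cv2.imread("pics/scene0.png")[170:320,200:360],None,fx=4,fy=4,interpolation=cv2.INTER_CUBIC); cv2.imwrite("pics/scenec.png",a)
E
```

```text
(no output)
```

View pics/topc.png

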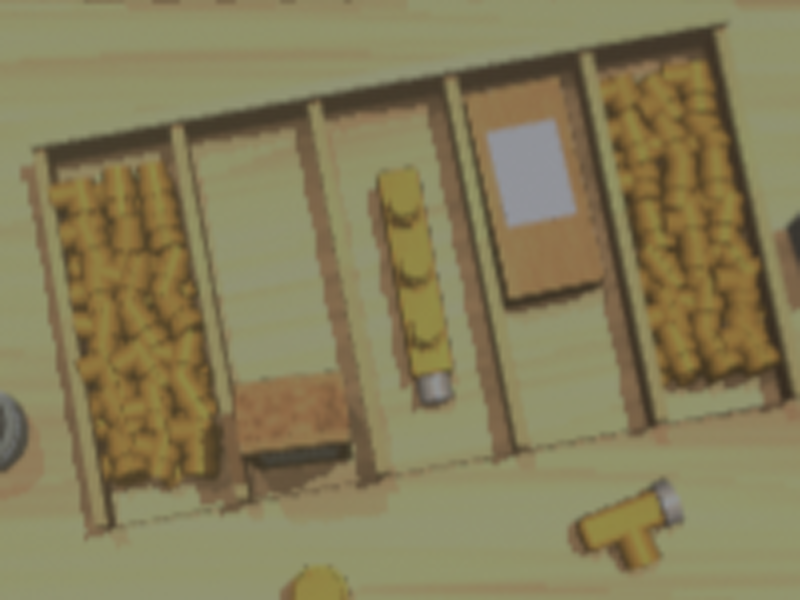

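View pics/scenec.png

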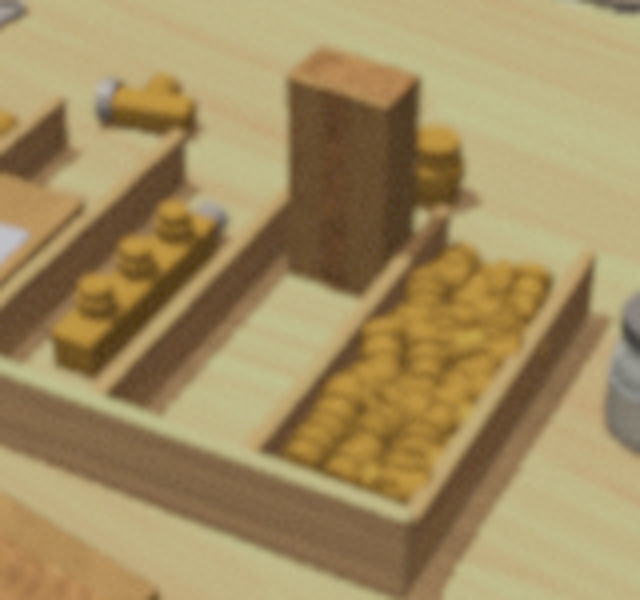

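The brown carton with the plain top at crop (292,415) stands in the inner-left bin (rack y=+99). The coupling stands just in front of it, at top (240,249). Next I'll fit the rack, carton and coupling poses.

```bash
cat > h.py <<'E'
import numpy as np, cv2
from rig import sensors, vision, ctrl
from scipy.optimize import least_squares
def proj(n,P):
    c=vision.camera_info(n); T=c["camera_from_world"]
    K=np.array([[c["fx"],0,c["cx"]],[0,c["fy"],c["cy"]],[0,0,1.]])
    r=cv2.Rodrigues(T[:3,:3])[0]
    return cv2.projectPoints(np.atleast_2d(P).astype(float),r,T[:3,3],K,np.array(c["dist"]))[0][:,0]
def ray(n,px,z):
    c=vision.camera_info(n); T=c["camera_from_world"]
    K=np.array([[c["fx"],0,c["cx"]],[0,c["fy"],c["cy"]],[0,0,1.]])
    u=cv2.undistortPoints(np.array([[px]],float),K,np.array(c["dist"]))[0,0]
    R=T[:3,:3];C=-R.T@T[:3,3];d=R.T@np.array([u[0],u[1],1]);return C+d*(z-C[2])/d[2]
def r2w(p,P):
    P=np.atleast_2d(P).astype(float);c,s=np.cos(p[2]),np.sin(p[2])
    return np.c_[p[0]+c*P[:,0]-s*P[:,1],p[1]+s*P[:,0]+c*P[:,1],P[:,2]]
E
cat > fit.py <<'E'
from h import *
ys=[.2475,.1485,.0495,-.0495,-.1485,-.2475]
obj=[[0,y,.05] for y in ys[1:]]+[[.27,y,.05] for y in ys]
pix=np.array([(240,492),(368,474),(505,446),(641,420),(783,394),(44,152),(180,128),(317,104),(453,79),(588,54),(718,28)])/4+[160,100]
f=lambda p:(proj("top",r2w(p,obj))-pix).ravel()
s=least_squares(f,[.5,.05,.1],loss="soft_l1");p=s.x
print("rack",p.round(4));print((f(p).reshape(-1,2)).round(1).tolist())
# scene check: floor-level/outer corners
c=[[0,y,.05] for y in ys]+[[.27,y,.05] for y in ys]
for n in("top","scene"):
    im=cv2.imread(f"pics/{n}0.png");
    S=4;o=(160,100) if n=="top" else (120,170)
    im=cv2.resize(im[o[1]:o[1]+150,o[0]:o[0]+(200 if n=="top" else 240)],None,fx=S if n=="top" else 3.3,fy=S if n=="top" else 3.3)
    k=4 if n=="top" else 3.3
    def L(a,b,col):
        q=((proj(n,r2w(p,[a,b]))-o+.5)*k).astype(int);cv2.line(im,tuple(map(int,q[0])),tuple(map(int,q[1])),col,1)
    for y in ys: L([0,y,.05],[.27,y,.05],(0,0,255))
    L([0,.2475,.008],[0,-.2475,.008],(255,0,0));L([.27,.2475,.05],[.27,-.2475,.05],(255,0,0));L([.27,.2475,.008],[.27,-.2475,.008],(0,255,0))
    cv2.imwrite(f"pics/ov_{n}.png",im)
def w2r(P):
    d=np.array(P[:2])-p[:2];c,s_=np.cos(p[2]),np.sin(p[2]);return np.array([c*d[0]+s_*d[1],-s_*d[0]+c*d[1]])
# carton top corners at z=.158 (crop px/4)
for q in [(236,388),(337,372),(350,440),(240,460)]:
    P=ray("top",np.array(q)/4+[160,100],.158);print("cartontop",P.round(4),w2r(P).round(4))
for q in [(290,75),(325,47),(418,78),(384,108)]:
    P=ray("scene",np.array(q)/4+[200,170],.158);print("cartontop sc",P.round(4),w2r(P).round(4))
for q,z in [((316,62),.008),((290,268),.008),((360,293),.008)]:
    P=ray("scene",np.array(q)/4+[200,170],z);print("carton bottom sc",P.round(4),w2r(P).round(4))
P=ray("top",(239.5,247.5),.05);print("coupling",P.round(4),w2r(P).round(4))
P=ray("top",(317,232),.02);print("tee",P.round(4),w2r(P).round(4))
E
python3 fit.py
```

```text
rack [ 0.5067 -0.0117  0.1675]
[[-0.8, 1.4], [2.5, -0.3], [3.4, 0.5], [4.3, 0.8], [3.5, 1.1], [-1.7, -1.3], [-1.3, -1.2], [-1.2, -1.1], [-1.0, -0.7], [-0.8, -0.2], [0.5, 0.7]]
cartontop [0.5447 0.127  0.158 ] [0.0606 0.1304]
cartontop [0.5545 0.063  0.158 ] [0.0596 0.0657]
cartontop [0.5112 0.055  0.158 ] [0.0156 0.065 ]
cartontop [0.499  0.1243 0.158 ] [0.0151 0.1354]
cartontop sc [0.5557 0.0627 0.158 ] [0.0608 0.0651]
cartontop sc [0.5157 0.0589 0.158 ] [0.0207 0.0681]
cartontop sc [0.5112 0.1259 0.158 ] [0.0274 0.1349]
cartontop sc [0.5517 0.1298 0.158 ] [0.068  0.1319]
carton bottom sc [ 0.3301 -0.0894  0.008 ] [-0.1871 -0.0472]
carton bottom sc [0.551  0.0585 0.008 ] [0.0554 0.0618]
carton bottom sc [0.5445 0.1102 0.008 ] [0.0576 0.1139]
coupling [0.418 0.079 0.05 ] [-0.0723  0.1041]
tee [ 0.46   -0.1395  0.02  ] [-0.0673 -0.1183]
```

View pics/ov_top.png

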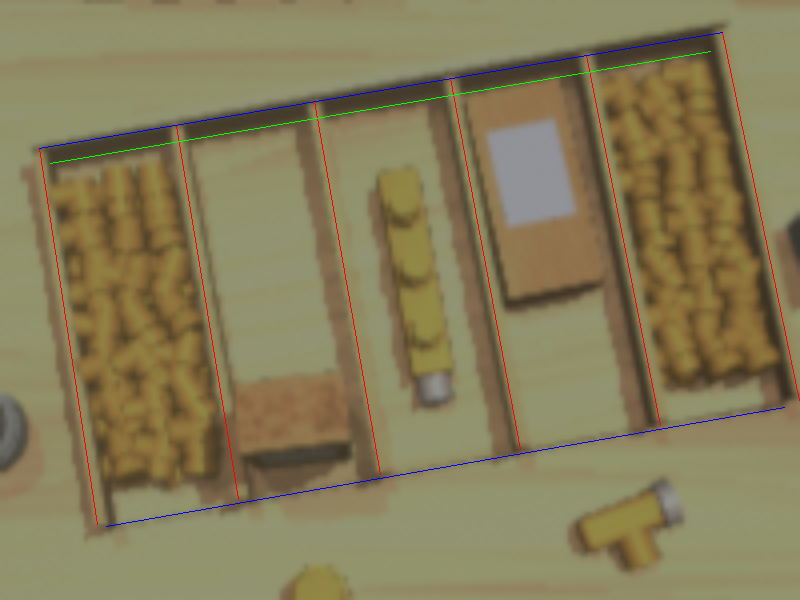

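View pics/ov_scene.png

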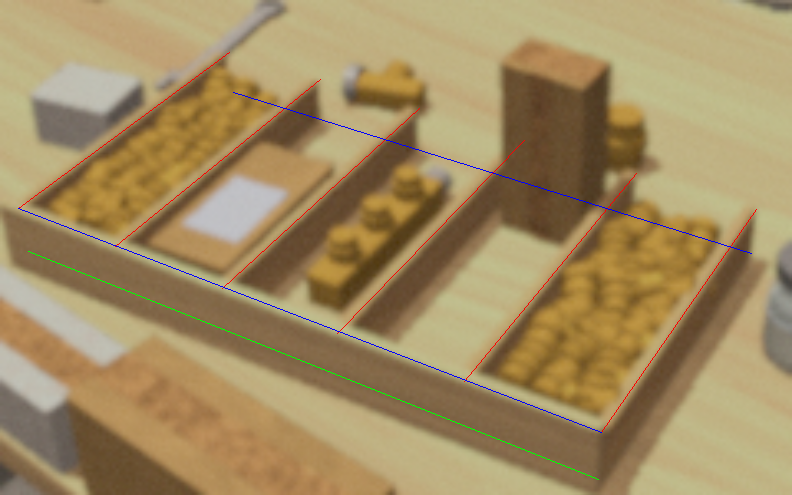

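The fit agrees in both views: rack origin about (0.507,-0.012), yaw about 0.172. The carton is at rack x of about 16–62 mm, y≈100 mm. The coupling is at rack (-72,104) mm. I'll move above and in front of the carton with the jaws part open and square to the rack.

play_rows --deltas "0.7 -0.97 0 0.22 -0.3;0.7 -0.97 0 0.22 -0.3;0.7 -0.97 0 0.22 -0.3;0.7 -0.97 0 0.22 -0.3;0.7 -0.97 0 0.22 -0.3;0.7 -0.97 0 0.22 -0.3;0.7 -0.97 0 0.22 -0.3;0.7 -0.97 0 0.22 -0.3;0.7 -0.97 0 0.22 -0.3;0.7 -0.97 0 0.22 -0.3;0.7 -0.97 0 0.22 -0.3;0.7 -0.97 0 0.22 -0.3;0.7 -0.97 0 0.22 -0.3;0.7 -0.97 0 0.22 -0.3;0.7 -0.97 0 0.22 -0.3;0.7 -0.97 0 0.22 -0.3;0.7 -0.97 0 0.22 -0.3;0.7 -0.97 0 0.22 -0.3;0.7 -0.97 0 0.22 -0.3;0.6 -0.97 0 0.2 -0.3"

```text
t: 2.1
eef_pos: [0.4593, 0.104, 0.239]
eef_rot: [0.274, -3.129, -0.0]
wrist_force: [0.4, -0.6, -0.4]
finger_gap: 0.351
```

play_rows --deltas "0.3 -0.5 0 0 -0.3;0.3 -0.5 -0.5 0 -0.3;0 0 -1 0 -0.3;0 0 -1 0 -0.3;0 0 -1 0 -0.3;0 0 -0.8 0 -0.3;0 0 -0.4 0 -0.3;0 0 0 0 -0.3"

```text
t: 2.9
eef_pos: [0.47, 0.0851, 0.1441]
eef_rot: [0.273, -3.127, -0.001]
wrist_force: [0.2, -0.0, 0.4]
finger_gap: 0.35
```

```bash
python3 - <<'E'
from h import *
a=vision.snapshot("top")[:,:,::-1][100:250,160:360]; b=vision.snapshot("scene")[:,:,::-1][110:260,190:340]
cv2.imwrite("pics/pre.png",np.hstack([cv2.resize(a,None,fx=2.2,fy=2.2,interpolation=3),cv2.resize(b,(330,330),interpolation=3)]))
E
```

```text
(no output)
```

View pics/pre.png

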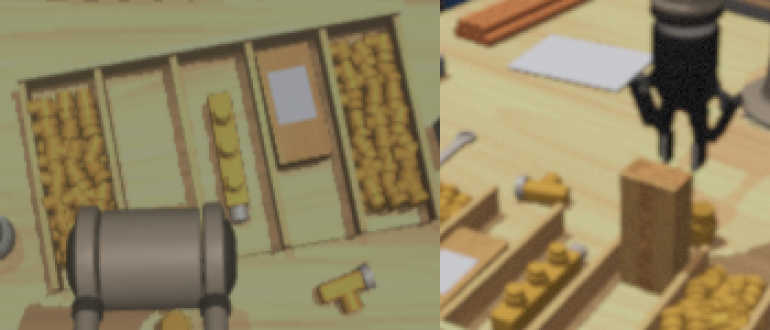

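Fingers are squarely in front of the upper label face. I'll start the push along rack x.

play_rows --deltas "0.25 0.043 0 0 -0.3;0.25 0.043 0 0 -0.3;0.25 0.043 0 0 -0.3;0.25 0.043 0 0 -0.3;0.25 0.043 0 0 -0.3;0.25 0.043 0 0 -0.3;0.25 0.043 0 0 -0.3"

```text
t: 3.7
eef_pos: [0.5062, 0.091, 0.1453]
eef_rot: [0.273, -3.129, -0.0]
wrist_force: [-1.3, -0.5, 0.2]
finger_gap: 0.351
```

```bash
cat > snap.py <<'E'
from h import *
import sys
a=vision.snapshot("top")[:,:,::-1][100:250,160:360]; b=vision.snapshot("scene")[:,:,::-1][130:280,190:340]
cv2.imwrite(f"pics/{sys.argv[1]}.png",np.hstack([cv2.resize(a,None,fx=2.2,fy=2.2,interpolation=3),cv2.resize(b,(330,330),interpolation=3)]))
E
python3 snap.py p1
```

```text
(no output)
```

View pics/p1.png

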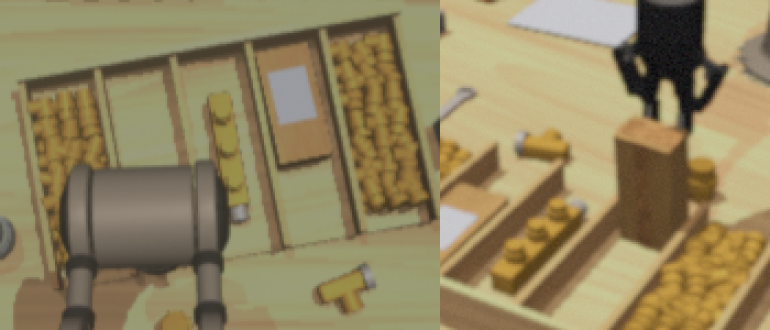

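The carton is leaning back (top shifted toward (650,130)) with its base still in place. I'll keep going.

play_rows --deltas "0.25 0.043 0 0 -0.3;0.25 0.043 0 0 -0.3;0.25 0.043 0 0 -0.3;0.25 0.043 0 0 -0.3;0.25 0.043 0 0 -0.3;0.25 0.043 0 0 -0.3;0.25 0.043 0 0 -0.3;0 0 0 0 -0.3;0 0 0 0 -0.3;0 0 0 0 -0.3"

```text
t: 4.8
eef_pos: [0.5407, 0.0969, 0.1453]
eef_rot: [0.273, -3.129, -0.0]
wrist_force: [-0.8, 0.2, -0.2]
finger_gap: 0.346
```

```bash
python3 snap.py p2
```

```text
(no output)
```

View pics/p2.png

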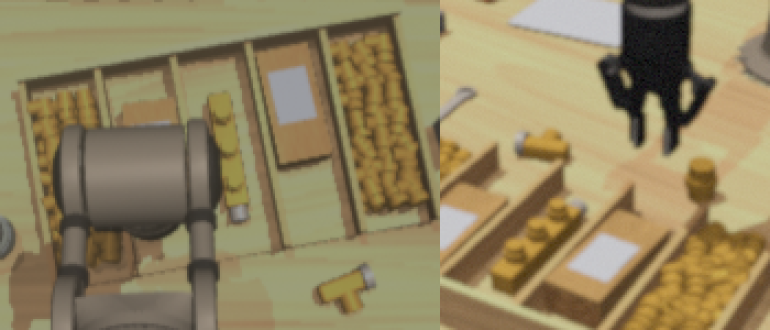

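The carton fell and now lies label up in its bin. Next I'll measure its ends.

```bash
python3 - <<'E'
from h import *
b=vision.snapshot("scene")[:,:,::-1];cv2.imwrite("pics/s3f.png",b)
cv2.imwrite("pics/s3.png",cv2.resize(b[205:290,220:320],None,fx=7,fy=7,interpolation=3))
E
```

```text
(no output)
```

View pics/s3.png

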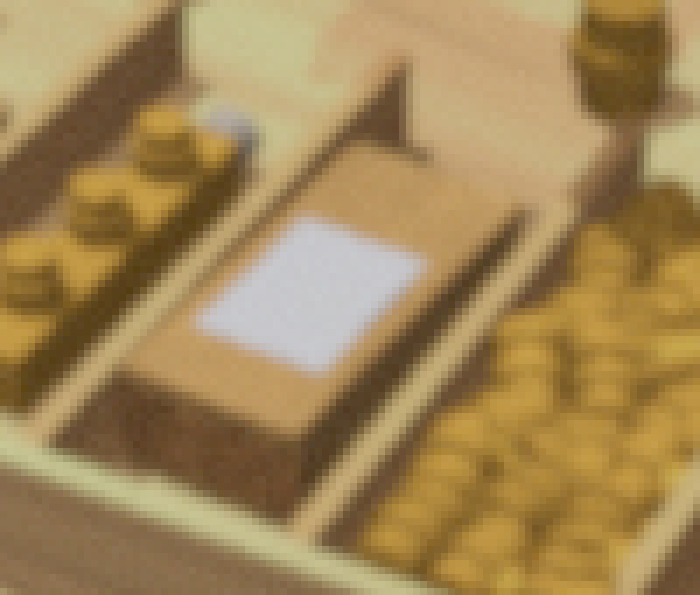

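```bash
python3 - <<'E'
from h import *
p=[.5067,-.0117,.172];c,s=np.cos(p[2]),np.sin(p[2])
for q in [(118,375),(305,435),(522,205),(350,145),(305,218),(425,263),(322,372),(197,325)]:
    P=ray("scene",(np.array(q)+.5)/7-.5+[220,205],.053);d=P[:2]-p[:2]
    print(q,(c*d[0]+s*d[1]).round(4),(-s*d[0]+c*d[1]).round(4))
E
```

```text
(118, 375) 0.2204 0.0559
(305, 435) 0.2174 0.1249
(522, 205) 0.0723 0.1312
(350, 145) 0.0687 0.0603
(305, 218) 0.1151 0.0676
(425, 263) 0.1183 0.1167
(322, 372) 0.1869 0.1142
(197, 325) 0.1851 0.0652
```

The carton's near face is at rack x≈70 mm and its leading end at about 219 mm, so roughly 50 mm to go. I'll back off and descend behind it.

play_rows --deltas "-0.5 -0.2 0 0 -0.3;0 -0.1 -0.5 0 -0.3;0 0 -1 0 -0.3;0 0 -1 0 -0.3;0 0 -1 0 -0.3;0 0 -0.8 0 -0.3;0 0 -0.6 0 -0.3;0 0 -0.4 0 -0.3;0 0 -0.2 0 -0.3;0 0 0 0 -0.3"

```text
t: 5.95
eef_pos: [0.5309, 0.0909, 0.0351]
eef_rot: [0.273, -3.129, -0.0]
wrist_force: [-0.4, -0.4, 0.6]
finger_gap: 0.351
```

```bash
python3 snap.py p4
```

```text
(no output)
```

View pics/p4.png

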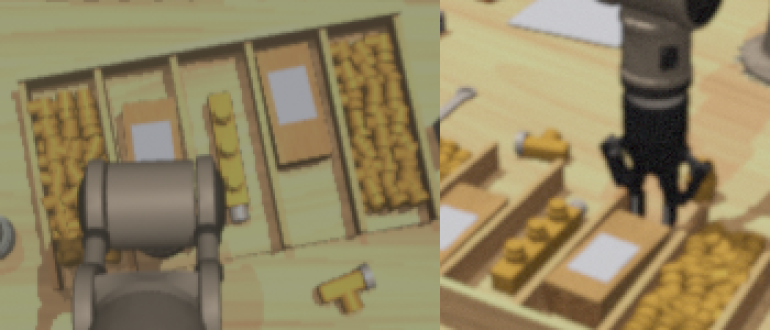

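Fingers are down in the bin behind the carton and touching nothing. I'll push along the floor.

play_rows --deltas "0.25 0.043 0 0 -0.3;0.25 0.043 0 0 -0.3;0.25 0.043 0 0 -0.3;0.25 0.043 0 0 -0.3;0.25 0.043 0 0 -0.3;0.25 0.043 0 0 -0.3;0.25 0.043 0 0 -0.3;0.25 0.043 0 0 -0.3;0.25 0.043 0 0 -0.3;0.25 0.043 0 0 -0.3;0.25 0.043 0 0 -0.3"

```text
t: 7.15
eef_pos: [0.5853, 0.1004, 0.0354]
eef_rot: [0.273, -3.127, -0.0]
wrist_force: [-4.8, -0.6, 5.0]
finger_gap: 0.351
```

```bash
python3 snap.py p5
```

```text
(no output)
```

View pics/p5.png

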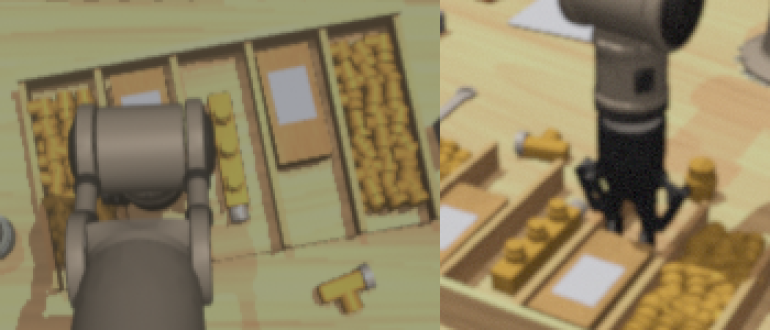

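play_rows --deltas "0.1 0.017 0 0 -0.3;0.1 0.017 0 0 -0.3;0.1 0.017 0 0 -0.3;0.1 0.017 0 0 -0.3"

```text
t: 7.65
eef_pos: [0.594, 0.1018, 0.0352]
eef_rot: [0.273, -3.13, -0.0]
wrist_force: [-2.5, -1.4, 1.1]
finger_gap: 0.352
```

play_rows --deltas "0.1 0.017 0 0 -0.3;0.1 0.017 0 0 -0.3"

```text
t: 7.85
eef_pos: [0.5981, 0.1024, 0.0352]
eef_rot: [0.273, -3.13, -0.0]
wrist_force: [-5.9, -2.2, 1.7]
finger_gap: 0.348
```

play_rows --deltas "0.06 0.01 0 0 -0.3;0.06 0.01 0 0 -0.3;0 0 0 0 -0.3"

```text
t: 8.15
eef_pos: [0.598, 0.1024, 0.0352]
eef_rot: [0.272, -3.124, 0.0]
wrist_force: [-12.0, -2.4, 7.1]
finger_gap: 0.352
```

```bash
python3 snap.py p6; python3 -c "
from h import *
print(sensors.state()['wrist_force'])"
```

```text
[-12.06265611  -2.9847782    7.10366522]
```

View pics/p6.png

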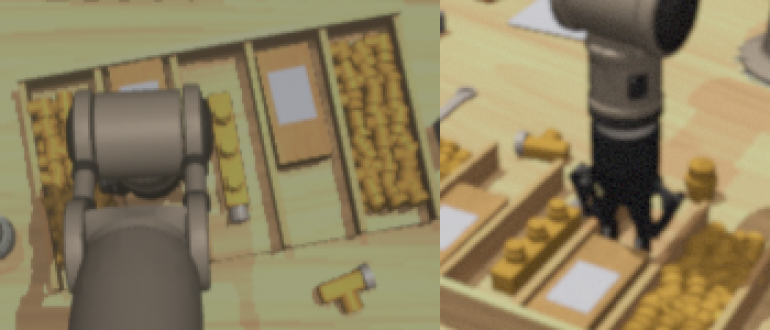

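The TCP has stalled and force is rising, so it has met the back board. One more small press will square it, then I'll back off.

play_rows --deltas "0.06 0.01 0 0 -0.3;0.06 0.01 0 0 -0.3;0 0 0 0 -0.3"

```text
t: 8.55
eef_pos: [0.598, 0.1025, 0.0352]
eef_rot: [0.272, -3.119, 0.001]
wrist_force: [-19.7, -5.2, 14.0]
finger_gap: 0.348
```

play_rows --deltas "-0.2 -0.034 0 0 -0.3;-0.3 -0.05 0 0 -0.3;-0.5 -0.086 0 0 -0.3;-0.3 -0.05 0 0 -0.3;0 0 0.5 0 -0.3;0 0 1 0 -0.3;0 0 1 0 -0.3;0 0 1 0 -0.3;0 0 1 0 -0.3;0 0 1 0 -0.3;0 0 1 0 -0.3;0 0 1 0 -0.3;-0.5 0.8 0.5 0 -0.3;-0.6 1 0 0 -0.3;-0.6 1 0 0 -0.3;-0.6 1 0 0 -0.3;-0.6 1 0 0 -0.3;-0.6 1 0 0 -0.3;-0.6 1 0 0 -0.3;-0.6 1 0 0 -0.3"

```text
t: 10.55
eef_pos: [0.4815, 0.2565, 0.1957]
eef_rot: [-0.273, 3.129, 0.001]
wrist_force: [0.4, 0.3, -0.4]
finger_gap: 0.349
```

play_rows --deltas "-0.6 0.9 0 0 -0.3;-0.6 0.9 0 0 -0.3;-0.6 0.9 0 0 -0.3;-0.6 0.9 0 0 -0.3;-0.6 0.9 0 0 -0.3;-0.6 0.9 0 0 -0.3;0 0 0 0 -0.3;0 0 0 0 -0.3"

```text
t: 11.35
eef_pos: [0.4101, 0.3633, 0.1955]
eef_rot: [-0.275, 3.129, 0.0]
wrist_force: [0.1, -0.1, -1.4]
finger_gap: 0.349
```

```bash
python3 - <<'E'
from h import *
a=vision.snapshot("top")[:,:,::-1];b=vision.snapshot("scene")[:,:,::-1]
cv2.imwrite("pics/top9.png",a);cv2.imwrite("pics/scene9.png",b)
cv2.imwrite("pics/topc9.png",cv2.resize(a[100:250,160:360],None,fx=4,fy=4,interpolation=3))
cv2.imwrite("pics/s9.png",cv2.resize(b[205:290,200:310],None,fx=7,fy=7,interpolation=3))
E
```

```text
(no output)
```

View pics/topc9.png

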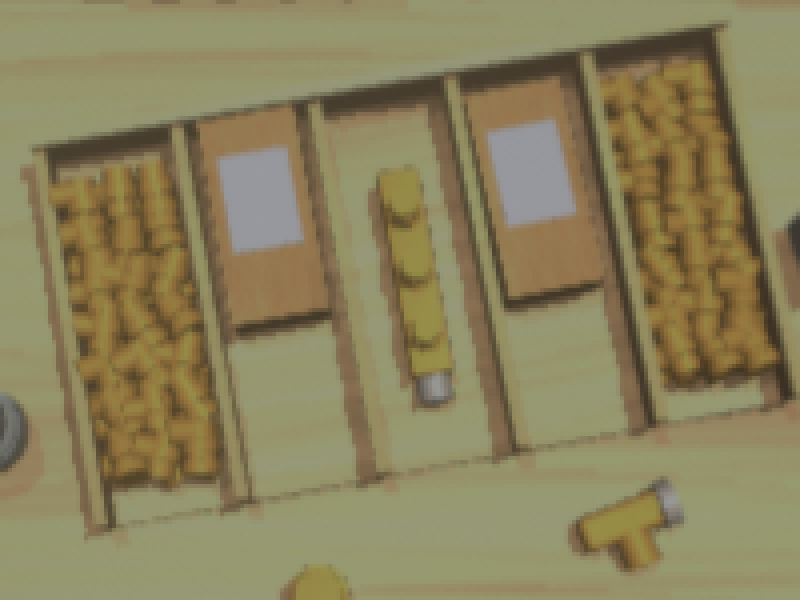

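View pics/s9.png

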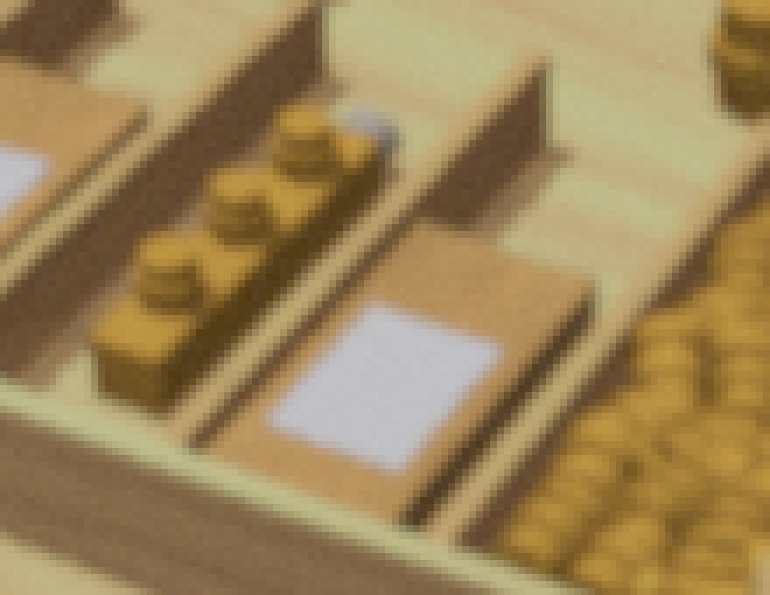

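View pics/top9.png

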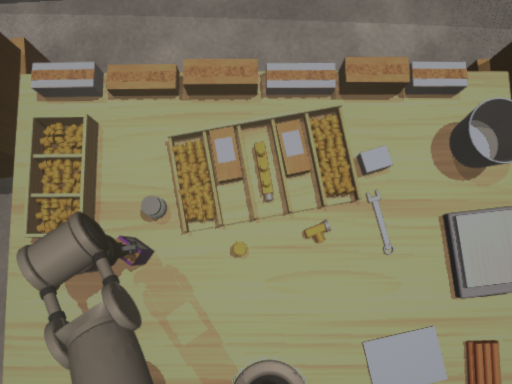

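```bash
python3 - <<'E'
from h import *
p=[.5067,-.0117,.172];c,s=np.cos(p[2]),np.sin(p[2])
def w(n,q,z):
    P=ray(n,q,z);d=P[:2]-p[:2];print(n,(c*d[0]+s*d[1]).round(4),(-s*d[0]+c*d[1]).round(4))
for q in [(235,325),(328,309)]: w("top",np.array(q)/4+[160,100],.053)
for q in [(415,222),(590,285)]: w("scene",np.array(q)/7+[200,205],.053)
a=cv2.imread("pics/scene0.png");b=cv2.imread("pics/scene9.png")
cv2.imwrite("pics/cmp.png",np.hstack([cv2.resize(x[120:300,330:480],None,fx=2.5,fy=2.5) for x in(a,b)]))
a=cv2.imread("pics/top0.png");b=cv2.imread("pics/top9.png")
d=cv2.absdiff(a,b).max(2)>40; ys,xs=np.nonzero(d[80:330,150:512]);print(len(ys));
n,l,st,_=cv2.connectedComponentsWithStats(d.astype(np.uint8));print(st[1:][st[1:,4]>8])
E
```

```text
top 0.1192 0.1294
top 0.1188 0.0636
scene 0.1232 0.0613
scene 0.1262 0.1316
1276
[[ 209  126   25    9  137]
 [ 208  137   35   48  208]
 [ 215  137   20   25  374]
 [ 220  195   27   15  219]
 [ 216  204   33   20  292]
 [ 211  207    3   11   24]
 [  70  212   13   18   96]
 [  71  219    5    9   24]
 [  62  221    8    6   22]
 [  17  221  146  163 8068]
 [ 209  221    6    5   21]
 [  77  232   10   10   56]
 [  44  234   13    3   27]
 [  58  234   18    9   92]
 [  75  303   15   18  130]
 [  65  331   10    6   40]
 [   0  337   76   47 2488]
 [  84  362   14    4   33]
 [ 243  376    9    6   37]]
```

View pics/cmp.png

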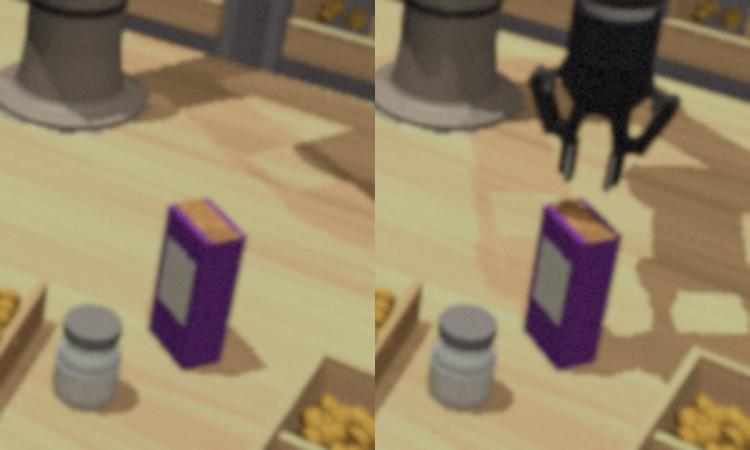

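The front face is at rack x of about 119–126 mm (home is 120), and the gripper stopped dead against it at 20 N. The purple box, jar, coupling, tee, manifold and stowed carton are unchanged. The gripper is clear, so I'll hand in.

```bash
python3 -c "
from rig import ctrl
print(ctrl.close_job())"
```

```text
the job is handed in; nothing more can be done
None
```

The brown carton in the inner-left bin now lies flat, label up, against the back board. I tipped it backwards with the fingertips high on its label face, then pushed it along the bin floor. I handed the job in at about 11.5 s.

- **Home against the back board:** during the final press the gripper stopped advancing as the force along the push rose to about 20 N (about 25 N in total). The carton's near end measures about 119 mm in the top view, and 120 mm is nominal for home. The scene view disagreed slightly at 123–126 mm, but shows no gap at the back board.
- **Everything else:** comparing pictures from before and after, nothing else had moved. The fingers ended above the purple box, clear of it.

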